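# Set out a staining station: each item on its outlined pad

## Robot

A 6-joint arm with a two-finger parallel gripper is mounted at the origin on a cart in front of the work surface, level with it; the furniture and walls round the work are solid. World frame = base frame: x ahead of the robot, y to its left, z up, the work surface at z = 0. Lengths are in m, angles in degrees, forces in N, time in s.
With the tool pointing down it reaches from about 0.35 to 0.775 m from the base axis. Payload 5.5 kg.
Tool frame: the origin (TCP) lies between the finger pads; the fingertips stand 22 mm ahead of it and the grasp point (between the pads) lies 3 mm ahead of it; z points along the fingers, y is the line along which they close (so a half turn about z gives the same grasp; the last joint's range is limited). The gripper opens to 85 mm and grips with 20 to 120 N. Pads are 22 mm wide; open, the fingers measure 114 mm over their backs; the gripper's body (76 mm by 85 mm) begins 54 mm behind the grasp point. The pads swing forward as they close: fully open they stand 13 mm farther back than shut.
Start: joints at [61.73, 17.945, 2.641, 74.691, 0, 82.002], TCP at [0.199, 0.539, 0.253] pointing down, gripper open.
Joint ranges: [-158.12, 158.12], [-49.38, 96.58], [-58.88, 72.47], [-126.05, 133.96], [-84.25, 85.87], [-180, 180]. Speed limits (degrees/s): [147.25, 147.25, 180, 180, 180, 180].

## Interface

Orientations are given as a 3x3 rotation matrix whose columns are the frame's x, y, z axes.
In Python, from cell import ctrl gives the robot as it stands.
- The arm moves only by the tool jog_arm, never from a script. Its argument "increments" is a list of rows, each an object with "jaw": the opening, from -1 (shut) to 1 (fully open); "dp": the shift along the tool's x, y, z in units of 25 mm (1.0 is 25 mm), a list of three; "spin": the turn about the tool's z in units of 6 degrees (1.0 is 6 degrees). In form: [{"jaw": jaw, "dp": [dx, dy, dz], "spin": spin}, ...]. A call has 1 to 5 rows; each row is the pose to reach, as a shift and turn from the pose commanded when the call began, along the tool's axes at that moment; what a row does not reach only later rows make up. A row lasts 1/8 s, in which the tool goes at most 62.5 mm and 10.7 degrees, less where a joint would pass 70% of its speed; a pose out of reach is approached as far as the arm can. A call with a gripper value outside its range is refused whole. The fingers move at their own pace and stop on an object; "grip_force" is the grip in N (left out, the last holds). Time passes only in rows, so rows that repeat a pose let the fingers close. It gives the time, the measured TCP pose, the force, the opening and the grip force at its end, in the units of the state.
- ctrl.state(): the state, without advancing time (a new reading comes with each control period).
- ctrl.camera(name): name is "side" or "top" or "wrist"; returns a dict with "color" (420x560x3 uint8, red, green, blue), "intrinsics" (3x3 intrinsics, pixels), "world_from_camera" (4x4, takes a point from camera to world coordinates). Camera axes: x right, y up, looking along -z (the intrinsics and any distortion apply to the point x, -y, -z); pixel columns grow to the right and rows downward; lengths in m; the calibration is good to about 2 mm. A picture is of the moment at which its call begins. There is no depth.
- ctrl.close_job(): hands the job in; it is judged then, once.
The state is a dict: "t": time; "qpos": joint angles; "joint_vel": joint speeds; "joint_torque": joint torques, N m; "tool_pos": TCP position; "orientation": TCP orientation; "contact_force": force on the tool from outside, world axes, zero at the start; "moment": the same for the moment, N m; "grip_width": opening from 0.0 (shut) to 1.0 (fully open); "grasp_force": force on a finger pad.
Only numpy, scipy, OpenCV 4.12 (cv2) and the standard library are available. Lean on these libraries where they do the work, as an engineer would, in place of code of your own. Each camera call takes 0.05 s, during which the arm holds its last target. There are 200 camera calls.

## Task

Set up the staining station on the grey tray: stand the specimen pot, the dropper bottle, the square slide jar and the bench timer each upright on the dark pad that bears its outline, centred in the outline, with the jar and the timer square to theirs. Knock nothing over, and leave the memory stick and the cassette on the tray where they lie.

Things in the scene. Friction and masses are not known exactly. Their poses are not given: they have to be found in the camera images.
- specimen_pot: White specimen pot with screw lid, on the level grey tray that bridges the laptop's keyboard (its top 32 mm above the worktop). 65 mm tall; body 44 mm across, lid 48 mm across from 50 to 65 mm up. Origin: centre of its underside; z up, any yaw. Grip the lid.
- dropper: Slim brown dropper bottle with black top, standing on the tray. 100 mm tall: body straight, 28 mm across, up to 44 mm, then a sloping shoulder up to 56 mm, a black collar 18 mm across from 56 to 70 mm, and a bulb that tapers to the tip. Origin: centre of its underside; z up. Light (0.04 kg).
- slide_jar: Square slide-staining jar, white with a grey lid, standing on the tray. 42 x 42 mm, lid from 53 to 67 mm up, with a rib along its x on the lid up to 71 mm. Origin: centre of its underside; x and y along its sides.
- timer: White bench timer with a display, standing on its foot on the tray. 67 mm tall, 66 mm wide along its y; the case is 16 mm thick, from -14 to +2 mm along its x (display towards -x), the foot reaches x = +16 mm. Origin: on the underside, midway along y, where the case's centre plane is x = -6 mm.
- pot_pad: Round dark rubber pad, 60 mm across, 4 mm thick, fixed on the tray, with a white circle 47 mm across: for the specimen pot. Origin: centre of its underside.
- dropper_pad: Small round dark rubber pad, 42 mm across, 4 mm thick, fixed on the tray, with a white circle 30 mm across: for the dropper bottle. Origin: centre of its underside.
- jar_pad: Square dark rubber pad, 54 x 54 mm, 4 mm thick, fixed on the tray, with a white square of 43 mm: for the slide jar, any side to any side. Origin: centre of its underside; x and y along its sides.
- timer_pad: Oblong dark rubber pad, 46 mm (x) by 80 mm (y), 4 mm thick, fixed on the tray, with a white oblong 33 x 67 mm: for the timer, its width along the pad's y, either way round. Origin: centre of its underside; the timer's origin belongs over it.
- usb_stick: Black memory stick, 18 x 52 x 8 mm, lying on the tray among the things; not to be moved. Origin: centre of its underside; its length runs along its y.
- cassette: White embedding cassette, 29 x 41 x 6 mm, lying on the tray among the things; not to be moved. Origin: centre of its underside; its length runs along its y.
Not all that is in view belongs to the job. There is more than one size of the dropper; the job needs the smallest.

How it is judged (in metres and radians):
At the end, for the whole second after the job is handed in: Each of the four things stands upright and at rest on its own pad, within 12 mm of its middle; jar and timer are square to their pads within 14 degrees; the memory stick and the cassette lie within 20 mm of where they were (horizontal distance between specimen_pot and pot_pad below 0.012 m and z of specimen_pot in the frame of pot_pad between 0.002 and 0.007 m and angle between each of specimen_pot, dropper, slide_jar, timer's own z axis and vertical below 0.1 rad and linear speed of each of specimen_pot, dropper, slide_jar, timer below 0.02 m/s and horizontal distance between dropper and dropper_pad below 0.012 m and z of dropper in the frame of dropper_pad between 0.002 and 0.007 m and horizontal distance between slide_jar and jar_pad below 0.012 m and z of slide_jar in the frame of jar_pad between 0.002 and 0.007 m and horizontal distance between timer and timer_pad below 0.012 m and z of timer in the frame of timer_pad between 0.002 and 0.007 m and (angle between the x axis of slide_jar and the x axis of jar_pad, either way round below 0.25 rad or angle between the x axis of slide_jar and the y axis of jar_pad, either way round below 0.25 rad) and angle between the y axis of timer and the y axis of timer_pad, either way round below 0.25 rad and distance of each of usb_stick, cassette from where it was at the start of the episode below 0.02 m); the robot touches nothing.
It fails at once if one of the four things is knocked over (angle between any of specimen_pot, dropper, slide_jar, timer's own z axis and vertical above 0.7 rad).
It fails at once if the memory stick or the cassette is moved by more than 20 mm (distance of any of usb_stick, cassette from where it was at the start of the episode above 0.02 m).
It also fails if it takes over 106 s, if anything falls off the work surface, if the arm or the gripper's body presses on something with over 40 N, if the wrist force passes 120 N, or if a joint passes its speed limit or range.

## Working session

There is one attempt and no reset: what is moved stays moved. The work goes in short steps, Python scripts to look and compute and a tool call to move; the robot and the scene stay as the last step left them, time stands still between calls to the robot, and variables do not carry over. Pictures are saved under pics/ and viewed, at most 14 in all, crops included, and the job is handed in when it is done.

Besides the shell and the picture viewer there is one more tool, called by a JSON object that holds its "method" and its "body", one argument or row to a line. jog_arm: Moves the arm, as the interface text tells. Its arguments: {"type":"object","properties":{"increments":{"type":"array"},"grip_force":{"type":"number"}},"required":["increments"]}

```bash
ls; mkdir -p pics; python3 - <<'E'
from cell import ctrl
import cv2
for n in("top","side","wrist"):
    c=ctrl.camera(n); cv2.imwrite(f"pics/{n}0.png",c["color"][:,:,::-1]); print(n,c["intrinsics"].round(1).tolist(),c["world_from_camera"].round(3).tolist())
print(ctrl.state())
E
```

```text
pics
top [[392.5, 0.0, 278.5], [0.0, 392.5, 207.7], [0.0, 0.0, 1.0]] [[-0.001, 0.97, -0.245, 0.439], [-1.0, -0.0, 0.003, -0.174], [0.003, 0.245, 0.97, 0.89], [0.0, 0.0, 0.0, 1.0]]
side [[443.5, 0.0, 284.4], [0.0, 443.5, 211.3], [0.0, 0.0, 1.0]] [[0.992, 0.103, -0.069, 0.573], [-0.124, 0.848, -0.515, -0.599], [0.006, 0.52, 0.854, 0.793], [0.0, 0.0, 0.0, 1.0]]
wrist [[298.6, 0.0, 278.5], [0.0, 298.6, 206.1], [0.0, 0.0, 1.0]] [[0.347, -0.895, -0.28, 0.127], [0.938, 0.33, 0.106, 0.566], [-0.002, -0.299, 0.954, 0.374], [0.0, 0.0, 0.0, 1.0]]
{'t': 0.15, 'qpos': array([ 6.17293125e+01,  1.79835913e+01,  2.58968355e+00,  7.46902623e+01,
       -1.03034834e-03,  8.20021816e+01]), 'joint_vel': array([ 0.01487425, -0.02127044,  0.11172769,  0.12787545, -0.09149403,
       -0.0016811 ]), 'joint_torque': array([ 1.16762236e-03, -4.81065738e+01,  2.98815054e+01,  1.38966533e-02,
       -1.48984413e-04, -7.76118924e-06]), 'tool_pos': array([0.19906419, 0.53905078, 0.25257114]), 'orientation': array([[-9.38053053e-01,  3.46490992e-01, -6.79956646e-04],
       [ 3.46491609e-01,  9.38052167e-01, -1.30233350e-03],
       [ 1.86587977e-04, -1.45725719e-03, -9.99998921e-01]]), 'contact_force': array([-0.72500273,  0.39947233,  0.21039202]), 'moment': array([ 0.00902739,  0.00868249, -0.06281573]), 'grasp_force': 0.0, 'grip_width': 1.0013273746608207}
```

View pics/top0.png

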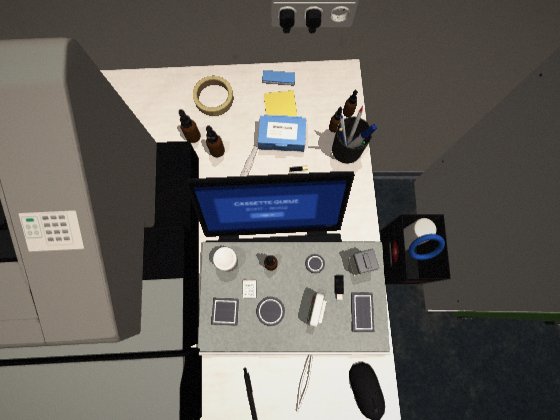

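View pics/side0.png

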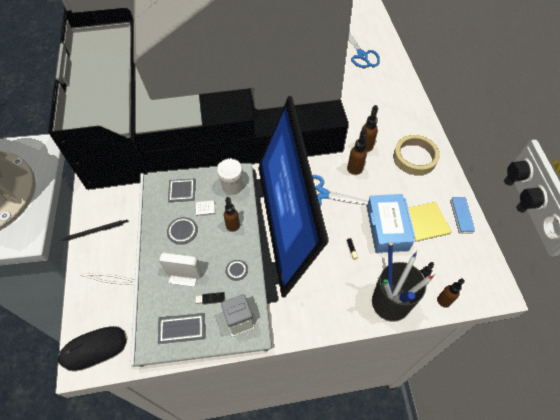

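Top view (camera up = +x, left = +y). On the tray are:
- pot (225,259)
- dropper (270,262)
- dropper pad (315,263)
- jar (366,261)
- cassette (250,289)
- memory stick (339,287)
- jar pad (226,311)
- pot pad (270,311)
- timer (317,310)
- timer pad (363,312)

Other brown droppers, at (190,126), (214,141), (350,103) and (336,118), stand off the tray. The only dropper on the tray is (270,262). The white round thing at (425,230) is off the tray too, so the pot is (225,259). The laptop screen stands behind the tray and the printer is to the left.

```bash
cat > h.py <<'E'
import numpy as np, cv2
from cell import ctrl
def ray(c,u,v):
    K=c["intrinsics"];M=c["world_from_camera"]
    d=M[:3,:3]@np.array([(u-K[0,2])/K[0,0],-(v-K[1,2])/K[1,1],-1]); return M[:3,3],d
def on(c,u,v,z):
    o,d=ray(c,u,v); return (o+d*(z-o[2])/d[2])
def proj(c,p):
    M=c["world_from_camera"];K=c["intrinsics"]; q=M[:3,:3].T@(np.asarray(p)-M[:3,3]); return K[0,0]*q[0]/-q[2]+K[0,2],K[1,1]*-q[1]/-q[2]+K[1,2]
def two(a,pa,b,pb):
    o,d=ray(a,*pa);p,e=ray(b,*pb); s=np.linalg.lstsq(np.c_[d,-e],p-o,rcond=None)[0]
    return (o+d*s[0]+p+e*s[1])/2, np.linalg.norm(o+d*s[0]-p-e*s[1])
E
python3 - <<'E'
from h import *
t=ctrl.camera("top");s=ctrl.camera("side")
cr=cv2.resize(t["color"][235:360,192:396],None,fx=3.9,fy=3.9,interpolation=cv2.INTER_CUBIC);cv2.imwrite("pics/topc.png",cr[:,:,::-1])
cr=cv2.resize(s["color"][150:370,130:330],None,fx=2.7,fy=2.7,interpolation=cv2.INTER_CUBIC);cv2.imwrite("pics/sidec.png",cr[:,:,::-1])
np.set_printoptions(precision=3,suppress=True)
for n,a,b in [("screen topL",(193,179),(290,102)),("screen topR",(349,174),(325,240)),("screen botR",(347,228),(286,290)),("printer front low corner",(116,345),(70,10))]: print(n,*two(t,a,s,b))
for n,p in dict(potpad=(270,311),droppad=(315,263),jarpad=(226,311),timpad=(363,312)).items(): print(n,on(t,*p,.036))
for n,p in dict(potpad=(182,231),droppad=(236,270),jarpad=(181,190),timpad=(182,328)).items(): print(n,on(s,*p,.036))
print("tray corners",[on(t,*p,.032) for p in((203,243),(383,240),(388,350),(200,350))])
E
```

```text
screen topL [ 0.661 -0.022  0.214] 0.004738962580056626
screen topR [ 0.674 -0.305  0.211] 0.0003152864912461229
screen botR [ 0.609 -0.322  0.066] 0.012890282543773482
printer front low corner [0.373 0.001 0.413] 0.051487751512870376
potpad [ 0.43  -0.158  0.036]
droppad [ 0.531 -0.256  0.036]
jarpad [ 0.43  -0.066  0.036]
timpad [ 0.428 -0.354  0.036]
potpad [ 0.431 -0.163  0.036]
droppad [ 0.53  -0.258  0.036]
jarpad [ 0.43  -0.066  0.036]
timpad [ 0.43  -0.355  0.036]
tray corners [array([ 0.575, -0.01 ,  0.032]), array([ 0.582, -0.408,  0.032]), array([ 0.352, -0.403,  0.032]), array([ 0.353, -0.014,  0.032])]
```

View pics/topc.png

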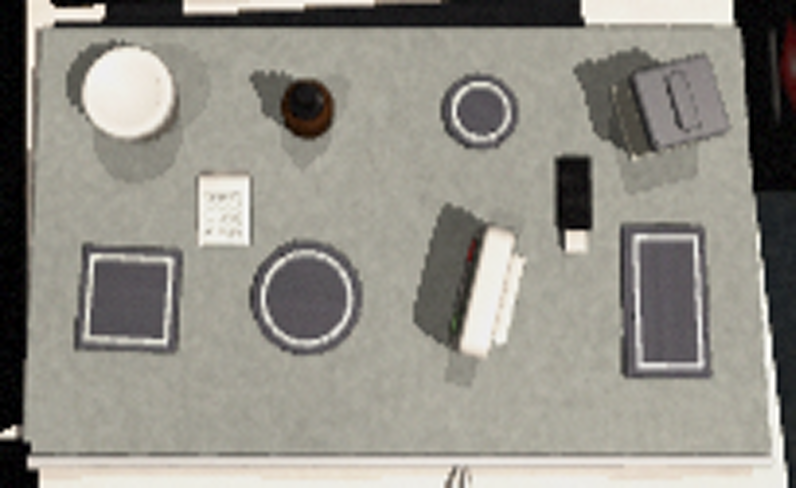

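View pics/sidec.png

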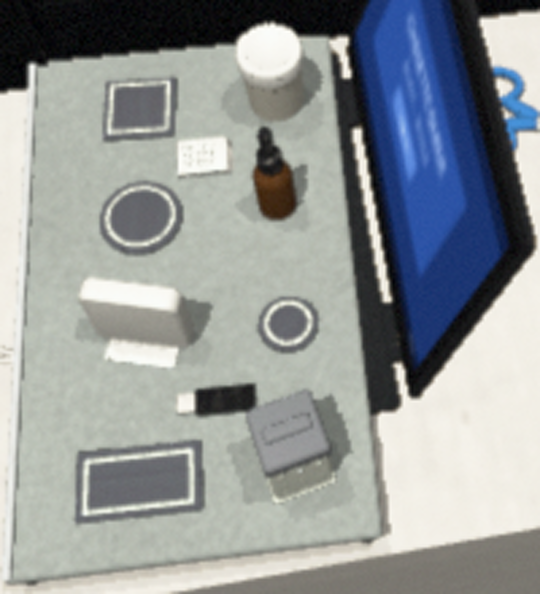

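View pics/wrist0.png

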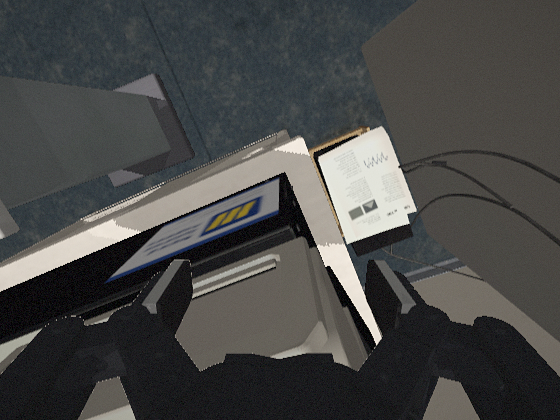

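The tray has one dropper, at crop (306,108), which is brown with a black top. Pads, jar (turned about 15°) and timer (turned about 15°, foot towards −y) are all clear. I'll look at the printer, since the swing has to get round it.

```bash
python3 - <<'E'
from h import *
t=cv2.imread("pics/top0.png");s=cv2.imread("pics/side0.png")
a=cv2.resize(t[20:420,0:200],(300,600));b=cv2.resize(s[0:220,50:360],(500,355))
o=np.zeros((600,800,3),np.uint8);o[:,:300]=cv2.convertScaleAbs(a,alpha=1.6,beta=20);o[:355,300:]=cv2.convertScaleAbs(b,alpha=1.6,beta=20);cv2.imwrite("pics/pr.png",o)
E
```

```text
(no output)
```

View pics/pr.png

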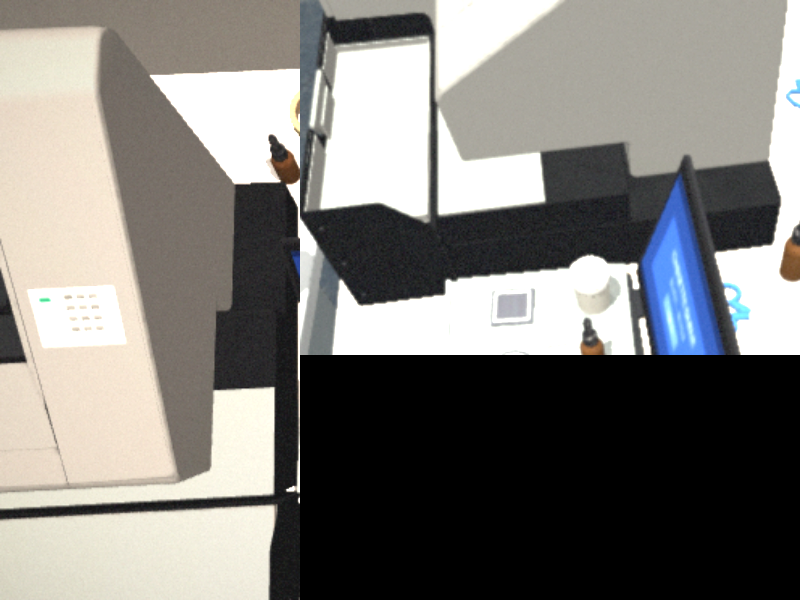

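```bash
python3 - <<'E'
from h import *
np.set_printoptions(precision=3,suppress=True)
t=ctrl.camera("top");s=ctrl.camera("side")
for n,a,b in [("body low front",(140,333),(149,99)),("base floor front-right",(184,350),(136,135)),("base back right",(155,143),(345,103))]: print(n,*two(t,a,s,b))
for z in(.3,.35,.4,.5): print(z,on(t,119,342,z),on(t,160,342,z)) 
for z in(0,.1,.15,.2): print(z,on(s,105,188,z),on(s,60,130,z),on(s,82,185,z))
E
```

```text
body low front [0.393 0.068 0.163] 0.001834625595988819
base floor front-right [ 0.365 -0.006  0.146] 0.002102704408304278
base back right [0.799 0.102 0.069] 0.005466732546399137
0.3 [0.39  0.052 0.3  ] [ 0.39  -0.006  0.3  ]
0.35 [0.394 0.033 0.35 ] [ 0.394 -0.021  0.35 ]
0.4 [0.398 0.014 0.4  ] [ 0.398 -0.035  0.4  ]
0.5 [ 0.407 -0.025  0.5  ] [ 0.407 -0.063  0.5  ]
0 [ 0.26  -0.016 -0.   ] [0.142 0.164 0.   ] [ 0.211 -0.002  0.   ]
0.1 [ 0.3  -0.09  0.1 ] [0.196 0.068 0.1  ] [ 0.256 -0.077  0.1  ]
0.15 [ 0.32  -0.126  0.15 ] [0.224 0.02  0.15 ] [ 0.279 -0.115  0.15 ]
0.2 [ 0.339 -0.163  0.2  ] [ 0.251 -0.028  0.2  ] [ 0.302 -0.153  0.2  ]
```

The printer's upper body starts at about x≥0.393, y≥0.065 and tops out near z≈0.28. I'll raise to about z 0.35 and swing in at small x.

{"method": "jog_arm", "body": {
  "increments": [
    {"jaw": 1,"dp": [0,0,-2],"spin": 0},
    {"jaw": 1,"dp": [0,0,-4],"spin": 0},
    {"jaw": 1,"dp": [-2,-2.7,-4],"spin": 0},
    {"jaw": 1,"dp": [-4,-5.4,-4],"spin": 0},
    {"jaw": 1,"dp": [-5,-6.7,-4],"spin": 0}
  ]
}}

```text
t: 0.98
tool_pos: [0.2525, 0.3581, 0.3534]
orientation: [[-0.938, 0.345, 0.001], [0.345, 0.938, 0.0], [-0.001, 0.001, -1.0]]
contact_force: [1.7, 0.1, 0.1]
grip_width: 1.002
grasp_force: 0.0
```

```bash
cat > m.py <<'E'
# usage: m.py x y z [yaw_of_tool_y_deg] -> dp, spin from the present pose
import sys
from h import *
s=ctrl.state();R=s["orientation"];p=s["tool_pos"];a=[float(v) for v in sys.argv[1:]]
yaw=np.degrees(np.arctan2(R[1,1],R[0,1]))
print("t",round(s["t"],2),"pos",p.round(4),"yaw",yaw.round(2),"q",s["qpos"].round(0),"grip",round(float(s["grip_width"]),3),"F",s["contact_force"].round(1))
if len(a)>2: print("dp",(R.T@(np.array(a[:3])-p)/.025).round(2))
if len(a)>3: print("spin",round(-(((a[3]-yaw+90)%180)-90)/6,2))
E
python3 m.py .35 .1 .35
```

```text
t 0.97 pos [0.2525 0.3581 0.3534] yaw 69.79 q [44.  2. -3. 85. -0. 65.] grip 1.002 F [1.7 0.1 0.1]
dp [-7.23 -8.34  0.14]
```

{"method": "jog_arm", "body": {
  "increments": [
    {"jaw": 1,"dp": [-1.3,-1.6,0],"spin": 0},
    {"jaw": 1,"dp": [-2.6,-3.2,0],"spin": 0},
    {"jaw": 1,"dp": [-4,-4.8,0],"spin": 0},
    {"jaw": 1,"dp": [-5.3,-6.4,0],"spin": 0},
    {"jaw": 1,"dp": [-6.5,-7.8,0],"spin": 0}
  ]
}}

```text
t: 1.6
tool_pos: [0.3373, 0.1187, 0.3536]
orientation: [[-0.938, 0.347, 0.001], [0.347, 0.938, 0.0], [-0.001, 0.001, -1.0]]
contact_force: [0.6, 0.7, 0.0]
grip_width: 0.998
grasp_force: 0.0
```

```bash
cat > look.py <<'E'
from h import *
np.set_printoptions(precision=4,suppress=True)
t=ctrl.camera("top");s=ctrl.camera("side")
def blob(c,box,f):
    x0,y0,x1,y1=box; im=c["color"][y0:y1,x0:x1]; hsv=cv2.cvtColor(im,cv2.COLOR_RGB2HSV)
    m=f(hsv.astype(int)).astype(np.uint8)
    cs,_=cv2.findContours(m,cv2.RETR_EXTERNAL,cv2.CHAIN_APPROX_NONE); k=max(cs,key=cv2.contourArea)+np.array([x0,y0])
    return k
def rect(c,k,z):
    P=np.array([on(c,*q,z)[:2] for q in k[:,0]],np.float32); (cx,cy),(w,h),a=cv2.minAreaRect(P)
    return np.array([cx,cy,w,h,a])
dark=lambda h:(h[...,2]<95)|((h[...,2]>150)&False)
pad=lambda h:(h[...,2]<118)
if __name__=="__main__":
    for n,b in dict(potpad=(250,290,292,332),droppad=(300,248,330,278),jarpad=(207,293,245,329),timpad=(345,288,380,336)).items():
        k=blob(t,b,lambda h:((h[...,0]>110)&(h[...,2]<115))); print(n,rect(t,k,.036))
    white=lambda h:(h[...,2]>190)&(h[...,1]<40)
    print("potlid",rect(t,blob(t,(205,240,242,275),white),.097))
    print("timer top",rect(t,blob(t,(300,285,330,330),white),.099))
    print("jar lid",rect(t,blob(t,(345,245,385,280),lambda h:(h[...,0]>110)&(h[...,2]>60)),.1))
    print("dropper",rect(t,blob(t,(258,250,282,275),lambda h:(h[...,2]<75)),.08))
E
python3 look.py; python3 m.py
```

```text
potpad [ 0.4304 -0.1585  0.0412  0.0409 45.8159]
droppad [ 0.5309 -0.2545  0.024   0.0216 89.9705]
jarpad [ 0.4297 -0.0628  0.039   0.0374 86.6187]
timpad [ 0.4286 -0.3519  0.0453  0.0777 89.0542]
potlid [ 0.5346 -0.0663  0.0447  0.0444 89.9798]
timer top [ 0.4327 -0.254   0.0217  0.062  75.0008]
jar lid [ 0.5309 -0.3683  0.0041  0.002  89.9745]
dropper [ 0.5263 -0.1588  0.0287  0.0247  0.0425]
t 1.7 pos [0.3384 0.1171 0.3534] yaw 69.33 q [  6.  -7. -11.  86.  -0.  27.] grip 1.003 F [-0.2  0.7 -0.2]
```

{"method": "jog_arm", "body": {
  "increments": [
    {"jaw": 1,"dp": [-1.5,-2,0],"spin": 0},
    {"jaw": 1,"dp": [-3,-4,0],"spin": 0},
    {"jaw": 1,"dp": [-4.5,-6,0],"spin": -0.5},
    {"jaw": 1,"dp": [-6,-8,0],"spin": -1},
    {"jaw": 1,"dp": [-7,-9.3,0],"spin": -1}
  ]
}}

```text
t: 2.33
tool_pos: [0.4213, -0.1604, 0.3531]
orientation: [[-0.969, 0.248, 0.0], [0.248, 0.969, 0.0], [-0.0, 0.0, -1.0]]
contact_force: [0.2, -0.1, 0.3]
grip_width: 1.0
grasp_force: 0.0
```

{"method": "jog_arm", "body": {
  "increments": [
    {"jaw": 1,"dp": [0,0,0],"spin": 0},
    {"jaw": 1,"dp": [0,0,0],"spin": 0}
  ]
}}

```text
t: 2.58
tool_pos: [0.4205, -0.1576, 0.3531]
orientation: [[-0.969, 0.246, -0.001], [0.246, 0.969, 0.001], [0.001, 0.001, -1.0]]
contact_force: [-0.7, 0.6, -0.6]
grip_width: 0.997
grasp_force: 0.0
```

```bash
python3 m.py; python3 - <<'E'
from h import *
c=ctrl.camera("wrist");cv2.imwrite("pics/w1.png",c["color"][:,:,::-1])
np.save("pics/w1.npy",c,allow_pickle=True)
E
```

```text
t 2.58 pos [ 0.4205 -0.1576  0.3531] yaw 75.75 q [-31.   3.  -2.  85.   0. -17.] grip 0.997 F [-0.7  0.6 -0.6]
```

View pics/w1.png

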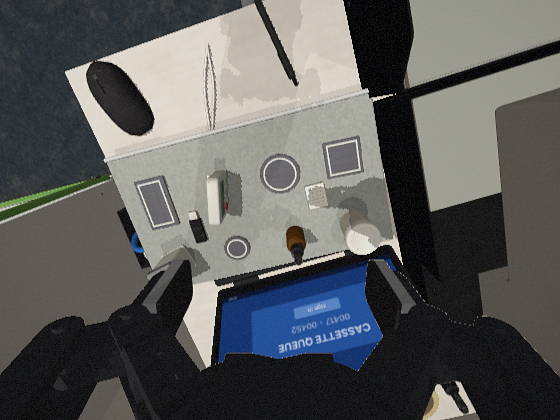

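Wrist view (image right = +y):
- timer pad (157,202)
- pot pad (280,173)
- jar pad (342,157)
- dropper pad (237,247)
- timer top (213,196)
- dropper (295,240)
- pot (362,238)
- stick (197,227)
- jar (172,255), partly behind a finger

I'll measure from this view.

```bash
cat > wr.py <<'E'
from look import *
c=ctrl.camera("wrist")
padf=lambda h:(h[...,2]<105)&(h[...,0]>100)&(h[...,0]<170)
def wpad(c,box):
    # pad incl. white outline: fill holes of not-tray (pad dark ring outer contour)
    x0,y0,x1,y1=box; im=c["color"][y0:y1,x0:x1].astype(int); g=im.max(2)
    m=(g<110).astype(np.uint8); cs,_=cv2.findContours(m,cv2.RETR_EXTERNAL,cv2.CHAIN_APPROX_NONE)
    return max(cs,key=lambda k:cv2.contourArea(cv2.convexHull(k)))+np.array([x0,y0])
E
python3 - <<'E'
from wr import *
for n,b in dict(timpad=(130,170,186,235),potpad=(255,148,306,200),jarpad=(318,130,370,184),droppad=(220,232,256,264)).items():
    k=wpad(c,b); print(n,rect(c,k,.036),cv2.boundingRect(k))
white=lambda h:(h[...,2]>200)&(h[...,1]<40)
for n,b,z in[("timer",(198,165,240,226),.099),("potlid",(340,212,384,252),.097)]:
    k=blob(c,b,white);print(n,rect(c,k,z),cv2.boundingRect(k))
b=(285,222,310,264);k=blob(c,b,lambda h:(h[...,2]<90));print("drop",cv2.boundingRect(k))
im=c["color"][160:290,130:270];cv2.imwrite("pics/w2.png",cv2.resize(im,None,fx=4.5,fy=4.5,interpolation=cv2.INTER_CUBIC)[:,:,::-1])
E
```

```text
timpad [ 0.428  -0.3519  0.0471  0.0791 89.126 ] (134, 175, 46, 54)
potpad [ 0.4301 -0.1585  0.0584  0.0574 75.8088] (260, 154, 40, 39)
jarpad [ 0.4295 -0.0611  0.0506  0.0529 87.481 ] (324, 136, 40, 41)
droppad [ 0.5298 -0.2544  0.0411  0.0409 56.0191] (224, 235, 27, 24)
timer [ 0.4332 -0.2507  0.0134  0.0591 75.1274] (206, 180, 13, 44)
potlid [ 0.5405 -0.0724  0.0457  0.0292 49.8447] (346, 228, 30, 24)
drop (286, 226, 24, 38)
```

View pics/w2.png

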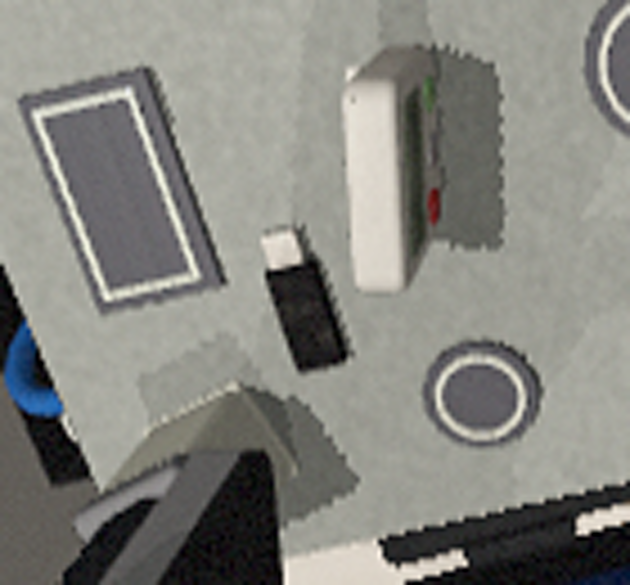

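Pads agree between the cameras to about 2 mm. The timer case centre is (0.433, −0.251), with its thin axis at 75° and foot towards −y. I'll grasp the timer first.

{"method": "jog_arm", "body": {
  "increments": [
    {"jaw": 1,"dp": [-1,-2,0.5],"spin": 0.1},
    {"jaw": 1,"dp": [-1.4,-3.5,2],"spin": 0.1},
    {"jaw": 1,"dp": [-1.4,-3.5,4.4],"spin": 0.1},
    {"jaw": 1,"dp": [-1.4,-3.5,6.8],"spin": 0.1},
    {"jaw": 1,"dp": [-1.4,-3.5,7],"spin": 0.1}
  ]
}}

```text
t: 3.4
tool_pos: [0.4303, -0.2487, 0.1746]
orientation: [[-0.967, 0.256, -0.007], [0.256, 0.967, 0.006], [0.008, 0.004, -1.0]]
contact_force: [-0.2, 0.0, 0.3]
grip_width: 1.003
grasp_force: 0.0
```

{"method": "jog_arm", "body": {
  "increments": [
    {"jaw": 1,"dp": [0,0,0],"spin": 0},
    {"jaw": 1,"dp": [0,0,0],"spin": 0}
  ]
}}

```text
t: 3.65
tool_pos: [0.435, -0.2529, 0.1814]
orientation: [[-0.967, 0.256, 0.004], [0.256, 0.967, -0.003], [-0.005, -0.002, -1.0]]
contact_force: [-1.2, 0.2, -0.4]
grip_width: 0.999
grasp_force: 0.0
```

```bash
python3 m.py .433 -.251 .083 75;  python3 - <<'E'
from look import *
c=ctrl.camera("wrist");cv2.imwrite("pics/w3.png",c["color"][:,:,::-1])
print("expected timer px",proj(c,(.433,-.251,.099)))
E
```

```text
t 3.65 pos [ 0.435  -0.2529  0.1814] yaw 75.16 q [-39.  12. -16.  62.   0. -24.] grip 0.999 F [-1.2  0.2 -0.4]
dp [0.12 0.06 3.94]
spin 0.03
expected timer px (np.float64(281.1199465257437), np.float64(220.67267343831307))
```

View pics/w3.png

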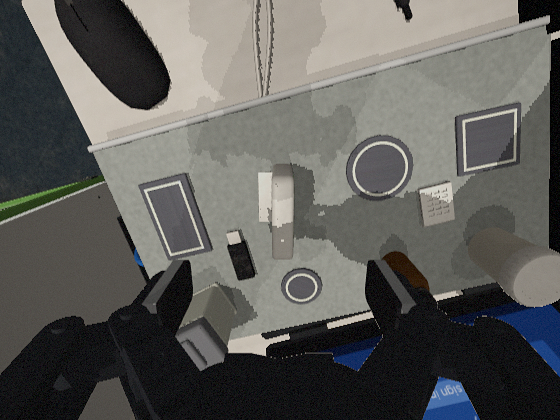

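The timer is centred between the fingers at (283,212). I'll descend and grip.

{"method": "jog_arm", "body": {
  "increments": [
    {"jaw": 1,"dp": [0.1,0,1.5],"spin": 0},
    {"jaw": 1,"dp": [0.1,0,3],"spin": 0},
    {"jaw": 1,"dp": [0.1,0,3.9],"spin": 0},
    {"jaw": 1,"dp": [0.1,0,3.9],"spin": 0},
    {"jaw": 1,"dp": [0.1,0,3.9],"spin": 0}
  ]
}}

```text
t: 4.42
tool_pos: [0.4315, -0.2518, 0.0821]
orientation: [[-0.966, 0.257, 0.002], [0.257, 0.966, -0.001], [-0.002, -0.001, -1.0]]
contact_force: [-0.4, -0.2, 0.9]
grip_width: 0.999
grasp_force: 0.0
```

{"method": "jog_arm", "body": {
  "increments": [
    {"jaw": -1,"dp": [0,0,0],"spin": 0},
    {"jaw": -1,"dp": [0,0,0],"spin": 0},
    {"jaw": -1,"dp": [0,0,0],"spin": 0},
    {"jaw": -1,"dp": [0,0,0],"spin": 0},
    {"jaw": -1,"dp": [0,0,0],"spin": 0}
  ],
  "grip_force": 30
}}

```text
t: 5.05
tool_pos: [0.4309, -0.2513, 0.081]
orientation: [[-0.967, 0.257, 0.0], [0.257, 0.967, -0.0], [-0.001, -0.0, -1.0]]
contact_force: [-1.4, 0.7, 2.9]
grip_width: 0.184
grasp_force: 32.0
```

{"method": "jog_arm", "body": {
  "increments": [
    {"jaw": -1,"dp": [0,0,0],"spin": 0},
    {"jaw": -1,"dp": [0,0,0],"spin": 0},
    {"jaw": -1,"dp": [0,0,-1],"spin": 0},
    {"jaw": -1,"dp": [0,0,-1],"spin": 0},
    {"jaw": -1,"dp": [0,0,-1],"spin": 0}
  ]
}}

```text
t: 5.68
tool_pos: [0.4304, -0.251, 0.1051]
orientation: [[-0.966, 0.257, -0.001], [0.257, 0.966, 0.0], [0.001, 0.0, -1.0]]
contact_force: [0.5, 0.1, -1.0]
grip_width: 0.181
grasp_force: 31.6
```

```bash
python3 m.py .4286 -.346 .112 89; python3 - <<'E'
from look import *
s=ctrl.camera("side");c=ctrl.camera("wrist");t=ctrl.camera("top")
o=np.zeros((600,800,3),np.uint8);o[:330,:300]=cv2.resize(s["color"][150:370,130:330],(300,330));o[:375,300:800]=cv2.resize(c["color"],(500,375));o[380:600,:359]=cv2.resize(t["color"][235:360,192:396],(359,220))
cv2.imwrite("pics/g1.png",o[:,:,::-1])
E
```

```text
t 5.67 pos [ 0.4304 -0.251   0.1051] yaw 75.12 q [-39.  15. -23.  52.   0. -25.] grip 0.181 F [ 0.5  0.1 -1. ]
dp [-0.91 -3.69 -0.28]
spin -2.31
```

View pics/g1.png

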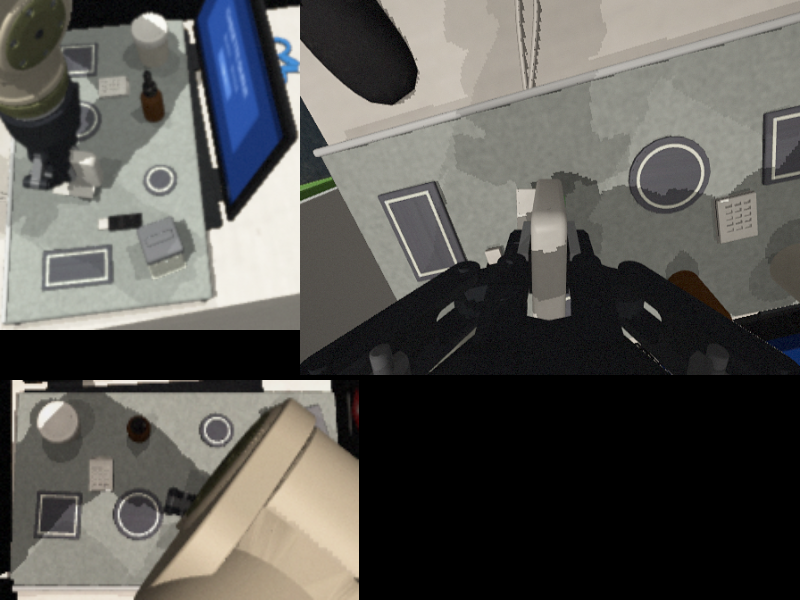

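{"method": "jog_arm", "body": {
  "increments": [
    {"jaw": -1,"dp": [-0.2,-1,-0.2],"spin": -0.6},
    {"jaw": -1,"dp": [-0.4,-2,-0.2],"spin": -1.2},
    {"jaw": -1,"dp": [-0.6,-3,0],"spin": -1.8},
    {"jaw": -1,"dp": [-0.8,-3.7,0],"spin": -2.3},
    {"jaw": -1,"dp": [-0.8,-3.7,0],"spin": -2.3}
  ]
}}

```text
t: 6.55
tool_pos: [0.4262, -0.3467, 0.1053]
orientation: [[-1.0, 0.021, 0.0], [0.021, 1.0, 0.0], [0.0, 0.0, -1.0]]
contact_force: [-0.1, 0.4, -0.9]
grip_width: 0.184
grasp_force: 31.6
```

{"method": "jog_arm", "body": {
  "increments": [
    {"jaw": -1,"dp": [0,0,0],"spin": 0},
    {"jaw": -1,"dp": [0,0,0.4],"spin": 0},
    {"jaw": -1,"dp": [0,0,0.7],"spin": 0},
    {"jaw": -1,"dp": [0,0,0.7],"spin": 0},
    {"jaw": -1,"dp": [0,0,0.7],"spin": 0}
  ]
}}

```text
t: 7.18
tool_pos: [0.4263, -0.3455, 0.0882]
orientation: [[-1.0, 0.019, -0.0], [0.019, 1.0, 0.0], [0.0, 0.0, -1.0]]
contact_force: [0.6, 0.4, -0.8]
grip_width: 0.187
grasp_force: 31.6
```

```bash
python3 m.py .4265 -.346 .086 89; python3 - <<'E'
from look import *
c=ctrl.camera("wrist");s=ctrl.camera("side")
o=np.zeros((420,800,3),np.uint8);o[:,:560]=c["color"];o[:264,560:800]=cv2.resize(s["color"][150:370,130:330],(240,264))
cv2.imwrite("pics/g2.png",o[:,:,::-1])
E
```

```text
t 7.17 pos [ 0.4263 -0.3455  0.0882] yaw 88.94 q [-47.  21. -17.  52.   0. -46.] grip 0.187 F [ 0.6  0.4 -0.8]
dp [-0.01 -0.02  0.09]
spin -0.01
```

View pics/g2.png

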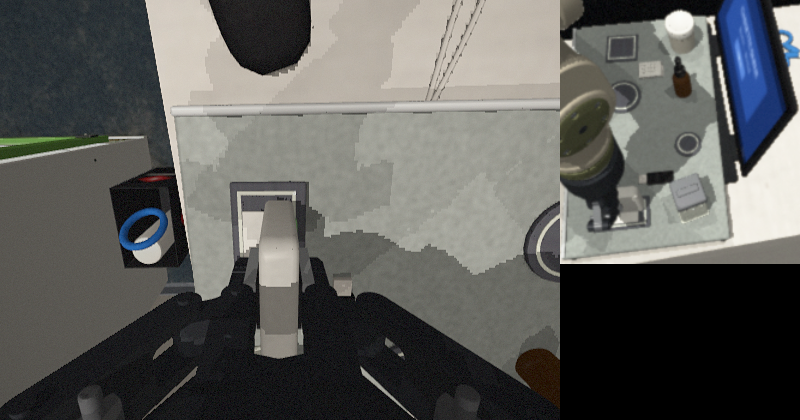

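The timer stands inside the white outline of its pad. I'll lower, release and rise.

{"method": "jog_arm", "body": {
  "increments": [
    {"jaw": -1,"dp": [0,0,0.1],"spin": 0},
    {"jaw": 1,"dp": [0,0,0.1],"spin": 0},
    {"jaw": 1,"dp": [0,0,0.1],"spin": 0},
    {"jaw": 1,"dp": [0,0,0.1],"spin": 0},
    {"jaw": 1,"dp": [0,0,0.1],"spin": 0}
  ]
}}

```text
t: 8.0
tool_pos: [0.4263, -0.3457, 0.0858]
orientation: [[-1.0, 0.019, 0.0], [0.019, 1.0, -0.0], [-0.0, -0.0, -1.0]]
contact_force: [-0.2, -0.4, -0.5]
grip_width: 0.993
grasp_force: 0.0
```

{"method": "jog_arm", "body": {
  "increments": [
    {"jaw": 1,"dp": [0,0,0],"spin": 0},
    {"jaw": 1,"dp": [0,0,-1],"spin": 0},
    {"jaw": 1,"dp": [0,0,-3],"spin": 0},
    {"jaw": 1,"dp": [0,0,-5],"spin": 0},
    {"jaw": 1,"dp": [1,0,-7],"spin": 0}
  ]
}}

```text
t: 8.62
tool_pos: [0.4018, -0.3453, 0.2622]
orientation: [[-1.0, 0.017, 0.001], [0.017, 1.0, -0.0], [-0.001, -0.0, -1.0]]
contact_force: [-0.1, -0.5, -0.4]
grip_width: 1.002
grasp_force: 0.0
```

{"method": "jog_arm", "body": {
  "increments": [
    {"jaw": 1,"dp": [0,0,0],"spin": 0},
    {"jaw": 1,"dp": [0,0,0],"spin": 0},
    {"jaw": 1,"dp": [0,0,0],"spin": 0}
  ]
}}

```text
t: 9.0
tool_pos: [0.401, -0.3446, 0.2592]
orientation: [[-1.0, 0.019, -0.002], [0.019, 1.0, 0.002], [0.002, 0.002, -1.0]]
contact_force: [-0.1, -1.1, 0.1]
grip_width: 0.999
grasp_force: 0.0
```

```bash
python3 m.py; python3 - <<'E'
from wr import *
cv2.imwrite("pics/w4.png",c["color"][:,:,::-1])
for n,p in dict(timertop=(.428,-.346,.103),jar=(.532,-.365,.103)).items(): print(n,np.round(proj(c,p)))
np.save("pics/w4c.npy",dict(K=c["intrinsics"],M=c["world_from_camera"]),allow_pickle=True)
E
```

```text
t 9.0 pos [ 0.401  -0.3446  0.2592] yaw 88.94 q [-49.  13.  -3.  74.   0. -48.] grip 0.999 F [-0.1 -1.1  0.1]
timertop [278. 223.]
jar [262. 312.]
```

View pics/w4.png

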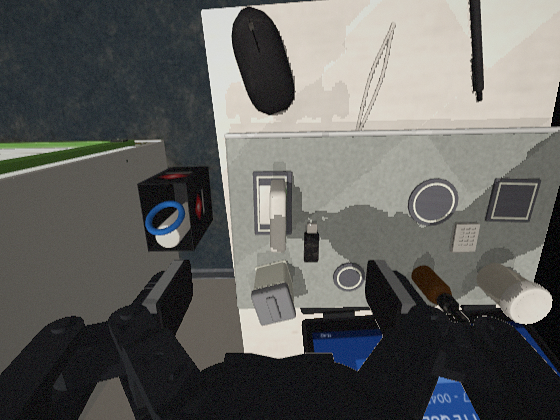

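The timer is placed, with its top centre at about (278,218) against (278,223) expected. The jar lid is at about (273,303). I'll measure it.

```bash
python3 - <<'E'
from wr import *
im=c["color"][260:335,240:310];hsv=cv2.cvtColor(im,cv2.COLOR_RGB2HSV)
for p in[(273,310),(260,300),(290,312),(272,272),(256,330),(248,300),(300,300)]: print(p,c["color"][p[1],p[0]])
k=blob(c,(240,262,310,335),lambda h:(h[...,0]>112)&(h[...,0]<170)&(h[...,1]>5)&(h[...,2]>70)&(h[...,2]<180))
print(cv2.boundingRect(k),rect(c,k,.099),cv2.boxPoints(cv2.minAreaRect(k)).round())
E
```

```text
(273, 310) [135 133 134]
(260, 300) [139 136 136]
(290, 312) [137 135 136]
(272, 272) [126 125 114]
(256, 330) [221 216 204]
(248, 300) [164 163 154]
(300, 300) [162 161 153]
(283, 290, 3, 4) [ 0.5101 -0.3413  0.0039  0.0014 15.3819] [[283. 290.]
 [284. 290.]
 [285. 293.]
 [284. 293.]]
```

```bash
python3 - <<'E'
from wr import *
def lid(c,b,z):
    x0,y0,x1,y1=b;im=c["color"][y0:y1,x0:x1].astype(int)
    m=((im[...,0]-im[...,2]<6)&(im.max(2)>90)&(im.max(2)<150)).astype(np.uint8)
    m=cv2.morphologyEx(m,cv2.MORPH_OPEN,np.ones((3,3),np.uint8)); m=cv2.morphologyEx(m,cv2.MORPH_CLOSE,np.ones((5,5),np.uint8))
    k=max(cv2.findContours(m,cv2.RETR_EXTERNAL,cv2.CHAIN_APPROX_NONE)[0],key=cv2.contourArea)+np.array([x0,y0])
    print(cv2.boxPoints(cv2.minAreaRect(k)).round(1).tolist(),rect(c,k,z))
lid(c,(240,262,310,335),.099)
t=ctrl.camera("top");lid(t,(340,242,390,285),.099)
s=ctrl.camera("side");lid(s,(215,290,260,335),.099)
E
```

```text
[[251.5, 293.6000061035156], [288.20001220703125, 284.70001220703125], [295.6000061035156, 315.70001220703125], [258.8999938964844, 324.5]] [ 0.5274 -0.3532  0.0407  0.0407 14.3703]Traceback (most recent call last):
  File "<stdin>", line 9, in <module>
  File "<stdin>", line 6, in lid
ValueError: max() iterable argument is empty
```

{"method": "jog_arm", "body": {
  "increments": [
    {"jaw": 0.4,"dp": [-1,0,0],"spin": 1.7},
    {"jaw": 0.4,"dp": [-2,0,0],"spin": 3.4},
    {"jaw": 0.4,"dp": [-3,-0.1,0],"spin": 5.1},
    {"jaw": 0.4,"dp": [-4,-0.2,0],"spin": 6.8},
    {"jaw": 0.4,"dp": [-5,-0.25,0],"spin": 8.5}
  ]
}}

```text
t: 10.12
tool_pos: [0.527, -0.354, 0.2608]
orientation: [[-0.61, 0.792, 0.0], [0.792, 0.61, -0.0], [-0.0, 0.0, -1.0]]
contact_force: [1.2, -0.6, 1.1]
grip_width: 0.695
grasp_force: 0.0
```

{"method": "jog_arm", "body": {
  "increments": [
    {"jaw": 0.4,"dp": [0,0,0],"spin": 1.7},
    {"jaw": 0.4,"dp": [0,0,0],"spin": 3.4},
    {"jaw": 0.4,"dp": [0,0,0],"spin": 3.9},
    {"jaw": 0.4,"dp": [0,0,0],"spin": 3.9},
    {"jaw": 0.4,"dp": [0,0,0],"spin": 3.9}
  ]
}}

```text
t: 10.75
tool_pos: [0.5261, -0.3538, 0.2608]
orientation: [[-0.252, 0.968, 0.0], [0.968, 0.252, 0.0], [0.0, 0.0, -1.0]]
contact_force: [0.4, -0.0, 0.4]
grip_width: 0.7
grasp_force: 0.0
```

```bash
python3 m.py .5274 -.3532 .085 14.4; python3 - <<'E'
from wr import *
cv2.imwrite("pics/w5.png",c["color"][:,:,::-1])
np.set_printoptions(precision=4,suppress=True)
t={"intrinsics":np.array([[392.5,0,278.5],[0,392.5,207.7],[0,0,1]])}
t=ctrl.camera("top");print("jar from first top picture",on(t,366.6,260.6,.1))
print(np.round(proj(c,(.5274,-.3532,.099))))
E
```

```text
t 10.75 pos [ 0.5261 -0.3538  0.2608] yaw 14.58 q [-41.  25.  13.  79.   0.  34.] grip 0.7 F [ 0.4 -0.   0.4]
dp [0.01 0.05 7.03]
spin 0.03
jar from first top picture [ 0.5287 -0.3533  0.1   ]
[281. 194.]
```

View pics/w5.png

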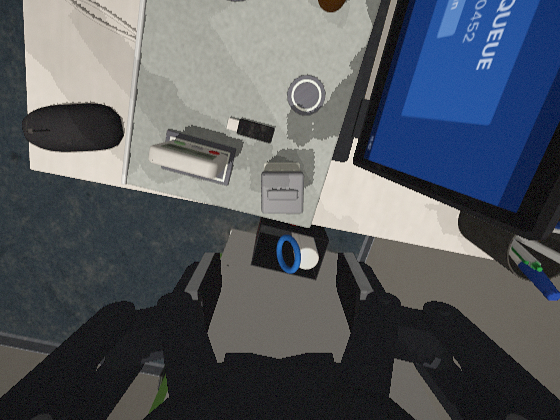

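The lid is square on at (282,193), as predicted. I'll descend and grip.

{"method": "jog_arm", "body": {
  "increments": [
    {"jaw": 0.4,"dp": [0,0,2],"spin": 0},
    {"jaw": 0.4,"dp": [0,0,4],"spin": 0},
    {"jaw": 0.4,"dp": [0,0,5.5],"spin": 0},
    {"jaw": 0.4,"dp": [0,0,6.5],"spin": 0},
    {"jaw": 0.4,"dp": [0,0,7],"spin": 0}
  ]
}}

```text
t: 11.58
tool_pos: [0.5254, -0.3532, 0.0841]
orientation: [[-0.251, 0.968, -0.002], [0.968, 0.251, 0.002], [0.002, -0.001, -1.0]]
contact_force: [0.1, 0.8, -0.3]
grip_width: 0.701
grasp_force: 0.0
```

{"method": "jog_arm", "body": {
  "increments": [
    {"jaw": 0.4,"dp": [0,0,0],"spin": 0},
    {"jaw": -1,"dp": [0,0,0],"spin": 0},
    {"jaw": -1,"dp": [0,0,0],"spin": 0},
    {"jaw": -1,"dp": [0,0,0],"spin": 0},
    {"jaw": -1,"dp": [0,0,0],"spin": 0}
  ],
  "grip_force": 35
}}

```text
t: 12.2
tool_pos: [0.5271, -0.3545, 0.0873]
orientation: [[-0.251, 0.968, 0.002], [0.968, 0.251, -0.002], [-0.002, 0.002, -1.0]]
contact_force: [1.3, -0.1, 5.6]
grip_width: 0.489
grasp_force: 35.8
```

```bash
python3 m.py; python3 -c "
from cell import ctrl;print(ctrl.state()['grasp_force'])"
```

```text
t 12.2 pos [ 0.5271 -0.3545  0.0873] yaw 14.54 q [-41.  30.  -4.  57.   0.  34.] grip 0.489 F [ 1.3 -0.1  5.6]
35.84756953816395
```

{"method": "jog_arm", "body": {
  "increments": [
    {"jaw": -1,"dp": [0,0,-1],"spin": 0},
    {"jaw": -1,"dp": [0,0,-2.5],"spin": 0},
    {"jaw": -1,"dp": [0,0,-4],"spin": 0},
    {"jaw": -1,"dp": [1.2,-0.1,-4],"spin": 0},
    {"jaw": -1,"dp": [2.4,-0.2,-4],"spin": 0}
  ]
}}

```text
t: 12.82
tool_pos: [0.5058, -0.2966, 0.186]
orientation: [[-0.25, 0.968, 0.0], [0.968, 0.25, -0.0], [-0.0, 0.0, -1.0]]
contact_force: [0.4, -0.0, -1.2]
grip_width: 0.486
grasp_force: 35.7
```

{"method": "jog_arm", "body": {
  "increments": [
    {"jaw": -1,"dp": [1.8,-0.1,0],"spin": 0.6},
    {"jaw": -1,"dp": [3.8,-0.2,0],"spin": 1.2},
    {"jaw": -1,"dp": [5.8,-0.4,0],"spin": 1.8},
    {"jaw": -1,"dp": [7.8,-0.5,0],"spin": 2.4},
    {"jaw": -1,"dp": [9,-0.6,0],"spin": 2.9}
  ]
}}

```text
t: 13.45
tool_pos: [0.4336, -0.0808, 0.1855]
orientation: [[0.051, 0.999, -0.001], [0.999, -0.051, 0.001], [0.001, -0.001, -1.0]]
contact_force: [0.1, -0.1, -1.1]
grip_width: 0.486
grasp_force: 35.7
```

{"method": "jog_arm", "body": {
  "increments": [
    {"jaw": -1,"dp": [0,0,0],"spin": 0},
    {"jaw": -1,"dp": [0,0,0],"spin": 0},
    {"jaw": -1,"dp": [0,0,0],"spin": 0}
  ]
}}

```text
t: 13.82
tool_pos: [0.4357, -0.0838, 0.1857]
orientation: [[0.051, 0.999, 0.0], [0.999, -0.051, -0.0], [-0.0, 0.0, -1.0]]
contact_force: [-0.2, -0.3, -1.4]
grip_width: 0.491
grasp_force: 35.7
```

```bash
python3 m.py .4295 -.062 .0915 -3
```

```text
t 13.82 pos [ 0.4357 -0.0838  0.1857] yaw -2.92 q [-21.   5. -23.  62.  -0.  72.] grip 0.491 F [-0.2 -0.3 -1.4]
dp [ 0.86 -0.29  3.77]
spin 0.01
```

{"method": "jog_arm", "body": {
  "increments": [
    {"jaw": -1,"dp": [0.86,-0.29,0.5],"spin": 0},
    {"jaw": -1,"dp": [0.86,-0.29,1.5],"spin": 0},
    {"jaw": -1,"dp": [0.86,-0.29,2.8],"spin": 0},
    {"jaw": -1,"dp": [0.86,-0.29,3.5],"spin": 0},
    {"jaw": -1,"dp": [0.86,-0.29,3.7],"spin": 0}
  ]
}}

```text
t: 14.45
tool_pos: [0.4285, -0.0615, 0.0921]
orientation: [[0.051, 0.999, -0.002], [0.999, -0.051, 0.001], [0.001, -0.002, -1.0]]
contact_force: [-0.5, 0.5, -1.0]
grip_width: 0.489
grasp_force: 35.7
```

{"method": "jog_arm", "body": {
  "increments": [
    {"jaw": -1,"dp": [0,0,0],"spin": 0},
    {"jaw": -1,"dp": [0,0,0],"spin": 0},
    {"jaw": -1,"dp": [0,0,0.1],"spin": 0},
    {"jaw": -1,"dp": [0,0,0.1],"spin": 0}
  ]
}}

```text
t: 14.95
tool_pos: [0.4298, -0.0613, 0.0913]
orientation: [[0.05, 0.999, 0.002], [0.999, -0.05, -0.0], [-0.0, 0.002, -1.0]]
contact_force: [1.1, 0.4, 1.1]
grip_width: 0.491
grasp_force: 35.9
```

```bash
python3 m.py .4295 -.062 .0905 -3
```

```text
t 14.95 pos [ 0.4298 -0.0613  0.0913] yaw -2.87 q [-19.  10. -33.  48.   0.  74.] grip 0.491 F [1.1 0.4 1.1]
dp [-0.03 -0.01  0.03]
spin 0.02
```

{"method": "jog_arm", "body": {
  "increments": [
    {"jaw": 0.4,"dp": [0,0,0],"spin": 0},
    {"jaw": 0.4,"dp": [0,0,0],"spin": 0},
    {"jaw": 0.4,"dp": [0,0,0],"spin": 0},
    {"jaw": 0.4,"dp": [0,0,-0.5],"spin": 0},
    {"jaw": 0.4,"dp": [0,0,-2],"spin": 0}
  ]
}}

```text
t: 15.58
tool_pos: [0.4277, -0.0606, 0.1405]
orientation: [[0.05, 0.999, -0.004], [0.999, -0.05, 0.001], [0.001, -0.004, -1.0]]
contact_force: [0.2, -0.0, 0.6]
grip_width: 0.698
grasp_force: 0.0
```

{"method": "jog_arm", "body": {
  "increments": [
    {"jaw": 0.4,"dp": [0,0,-2],"spin": -1.7},
    {"jaw": 0.4,"dp": [-1.5,0,-4],"spin": -3.4},
    {"jaw": 0.4,"dp": [-3,0,-5],"spin": -5},
    {"jaw": 0.4,"dp": [-3,0,-5],"spin": -5},
    {"jaw": 0.4,"dp": [-3,0,-5],"spin": -5}
  ]
}}

```text
t: 16.2
tool_pos: [0.4249, -0.1356, 0.2656]
orientation: [[-0.454, 0.891, -0.0], [0.891, 0.454, 0.001], [0.001, -0.0, -1.0]]
contact_force: [0.2, 0.1, -0.1]
grip_width: 0.703
grasp_force: 0.0
```

```bash
python3 m.py; python3 - <<'E'
from wr import *
s=ctrl.camera("side");t=ctrl.camera("top")
for n,p in dict(jar=(.4295,-.062,.103),pot=(.5346,-.0663,.097),potpad=(.430,-.1585,.036),drop=(.526,-.1588,.132),dropb=(.526,-.159,.032)).items(): print(n,np.round(proj(c,p)),np.round(proj(s,p)))
cv2.imwrite("pics/w6.png",c["color"][:,:,::-1]);cv2.imwrite("pics/s6.png",s["color"][:,:,::-1]);cv2.imwrite("pics/t6.png",t["color"][:,:,::-1])
white=lambda h:(h[...,2]>170)&(h[...,1]<45)
def near(c,p,r,f,z):
    u,v=np.round(proj(c,p)).astype(int);k=blob(c,(max(u-r,0),max(v-r,0),u+r,v+r),f);print(cv2.boundingRect(k),rect(c,k,z))
near(c,(.5346,-.0663,.097),35,white,.097)
near(s,(.5346,-.0663,.097),18,white,.097)
E
```

```text
t 16.2 pos [ 0.4249 -0.1356  0.2656] yaw 27.01 q [-28.   3. -14.  73.   0.  35.] grip 0.703 F [ 0.2  0.1 -0.1]
jar [320. 129.] [174. 169.]
pot [410. 182.] [229. 167.]
potpad [275. 199.] [181. 229.]
drop [362. 270.] [225. 197.]
dropb [341. 231.] [231. 225.]
(385, 147, 60, 70) [ 0.5458 -0.0635  0.066   0.0475 56.8621]
(218, 160, 24, 21) [ 0.5351 -0.073   0.0483  0.0445 83.1302]
```

{"method": "jog_arm", "body": {
  "increments": [
    {"jaw": 0.65,"dp": [0.1,1.3,0],"spin": 1},
    {"jaw": 0.65,"dp": [0.2,2.6,0],"spin": 2},
    {"jaw": 0.65,"dp": [0.3,3.9,0],"spin": 2.8},
    {"jaw": 0.65,"dp": [0.4,5.15,1],"spin": 2.8},
    {"jaw": 0.65,"dp": [0.4,5.15,2.2],"spin": 2.8}
  ]
}}

```text
t: 17.08
tool_pos: [0.5373, -0.0668, 0.2099]
orientation: [[-0.182, 0.983, 0.001], [0.983, 0.182, 0.0], [-0.0, 0.001, -1.0]]
contact_force: [-0.2, -0.8, -0.0]
grip_width: 0.827
grasp_force: 0.0
```

{"method": "jog_arm", "body": {
  "increments": [
    {"jaw": 0.65,"dp": [0,0,0],"spin": 0},
    {"jaw": 0.65,"dp": [0,0,0],"spin": 0},
    {"jaw": 0.65,"dp": [0,0,0],"spin": 0}
  ]
}}

```text
t: 17.45
tool_pos: [0.5359, -0.0687, 0.2123]
orientation: [[-0.179, 0.984, 0.002], [0.984, 0.179, -0.001], [-0.001, 0.002, -1.0]]
contact_force: [-0.4, 0.0, -0.5]
grip_width: 0.83
grasp_force: 0.0
```

```bash
python3 m.py .535 -.068 .088 10; python3 - <<'E'
from wr import *
cv2.imwrite("pics/w7.png",c["color"][:,:,::-1])
u,v=proj(c,(.535,-.068,.097));print("expected",u,v)
g=cv2.cvtColor(c["color"],cv2.COLOR_RGB2GRAY);x0,y0=int(u)-60,int(v)-70
sub=cv2.medianBlur(g[y0:y0+140,x0:x0+120],3)
f=298.6*.024/np.linalg.norm(c["world_from_camera"][:3,3]-np.array([.535,-.068,.097]))
print("r",f); ci=cv2.HoughCircles(sub,cv2.HOUGH_GRADIENT_ALT,1.5,15,param1=120,param2=.5,minRadius=int(f*.8),maxRadius=int(f*1.3))
if ci is not None:
    for q in ci[0][:5]: print(q+np.array([x0,y0,0]),on(c,q[0]+x0,q[1]+y0,.097))
E
```

```text
t 17.45 pos [ 0.5359 -0.0687  0.2123] yaw 10.3 q [-16.  15.  -7.  68.   0.  64.] grip 0.83 F [-0.4  0.  -0.5]
dp [ 0.04 -0.04  4.97]
spin 0.05
expected 278.45250538848677 207.371695499151
r 28.82949789548811
[278.     206.      28.2373] [ 0.5344 -0.0669  0.097 ]
[294.5    179.      29.7177] [ 0.5435 -0.042   0.097 ]
```

The circle fit confirms the pot lid at (0.534, −0.067). I'll descend and grip.

{"method": "jog_arm", "body": {
  "increments": [
    {"jaw": 0.65,"dp": [0.05,0,1.5],"spin": 0},
    {"jaw": 0.65,"dp": [0.05,0,3],"spin": 0},
    {"jaw": 0.65,"dp": [0.05,0,4.3],"spin": 0},
    {"jaw": 0.65,"dp": [0.05,0,5],"spin": 0},
    {"jaw": 0.65,"dp": [0.05,0,5],"spin": 0}
  ]
}}

```text
t: 18.23
tool_pos: [0.5341, -0.0671, 0.0848]
orientation: [[-0.179, 0.984, -0.002], [0.984, 0.179, 0.001], [0.001, -0.002, -1.0]]
contact_force: [0.6, -0.3, 0.0]
grip_width: 0.832
grasp_force: 0.0
```

{"method": "jog_arm", "body": {
  "increments": [
    {"jaw": -1,"dp": [0,0,0],"spin": 0},
    {"jaw": -1,"dp": [0,0,0],"spin": 0},
    {"jaw": -1,"dp": [0,0,0],"spin": 0},
    {"jaw": -1,"dp": [0,0,0],"spin": 0},
    {"jaw": -1,"dp": [0,0,0],"spin": 0}
  ],
  "grip_force": 35
}}

```text
t: 18.85
tool_pos: [0.5362, -0.0675, 0.0872]
orientation: [[-0.179, 0.984, 0.003], [0.984, 0.179, -0.001], [-0.001, 0.002, -1.0]]
contact_force: [-1.5, 0.6, 6.6]
grip_width: 0.554
grasp_force: 36.3
```

{"method": "jog_arm", "body": {
  "increments": [
    {"jaw": -1,"dp": [0,0,0],"spin": 0},
    {"jaw": -1,"dp": [0,0,-1],"spin": 0},
    {"jaw": -1,"dp": [0,0,-2.5],"spin": 0},
    {"jaw": -1,"dp": [0,0,-4],"spin": 0},
    {"jaw": -1,"dp": [0,0,-4],"spin": 0}
  ]
}}

```text
t: 19.48
tool_pos: [0.5373, -0.0677, 0.1893]
orientation: [[-0.179, 0.984, 0.007], [0.984, 0.179, -0.002], [-0.003, 0.006, -1.0]]
contact_force: [0.9, -0.4, -2.0]
grip_width: 0.554
grasp_force: 36.4
```

```bash
python3 m.py .430 -.1585 .192 10
```

```text
t 19.48 pos [ 0.5373 -0.0677  0.1893] yaw 10.34 q [-16.  16. -10.  64.   0.  64.] grip 0.554 F [ 0.9 -0.4 -2. ]
dp [-2.8  -4.87 -0.13]
spin 0.06
```

{"method": "jog_arm", "body": {
  "increments": [
    {"jaw": -1,"dp": [-0.7,-1.2,0],"spin": 0},
    {"jaw": -1,"dp": [-1.4,-2.4,0],"spin": 0},
    {"jaw": -1,"dp": [-2.1,-3.6,0],"spin": 0},
    {"jaw": -1,"dp": [-2.8,-4.8,0],"spin": 0},
    {"jaw": -1,"dp": [-2.8,-4.8,0],"spin": 0}
  ]
}}

```text
t: 20.1
tool_pos: [0.4277, -0.1581, 0.1849]
orientation: [[-0.176, 0.984, -0.002], [0.984, 0.176, 0.001], [0.001, -0.002, -1.0]]
contact_force: [0.4, 0.2, -0.8]
grip_width: 0.555
grasp_force: 36.5
```

{"method": "jog_arm", "body": {
  "increments": [
    {"jaw": -1,"dp": [0,0,0],"spin": 0},
    {"jaw": -1,"dp": [0,0,0],"spin": 0},
    {"jaw": -1,"dp": [0,0,1],"spin": 0},
    {"jaw": -1,"dp": [0,0,2.5],"spin": 0},
    {"jaw": -1,"dp": [0,0,3.5],"spin": 0}
  ]
}}

```text
t: 20.72
tool_pos: [0.4297, -0.1566, 0.0967]
orientation: [[-0.181, 0.984, -0.001], [0.984, 0.181, 0.001], [0.001, -0.001, -1.0]]
contact_force: [-0.2, -1.1, -0.4]
grip_width: 0.554
grasp_force: 36.5
```

{"method": "jog_arm", "body": {
  "increments": [
    {"jaw": -1,"dp": [0,0,0],"spin": 0},
    {"jaw": -1,"dp": [0,0,0],"spin": 0},
    {"jaw": -1,"dp": [0,0,0],"spin": 0}
  ]
}}

```text
t: 21.1
tool_pos: [0.4308, -0.158, 0.0995]
orientation: [[-0.18, 0.984, 0.002], [0.984, 0.18, -0.001], [-0.001, 0.002, -1.0]]
contact_force: [0.8, 0.5, -1.5]
grip_width: 0.555
grasp_force: 36.5
```

```bash
python3 m.py .430 -.1585 .0905 10
```

```text
t 21.1 pos [ 0.4308 -0.158   0.0995] yaw 10.35 q [-30.  11. -29.  49.   0.  49.] grip 0.555 F [ 0.8  0.5 -1.5]
dp [-0.02 -0.03  0.36]
spin 0.06
```

{"method": "jog_arm", "body": {
  "increments": [
    {"jaw": -1,"dp": [0,0,0.2],"spin": 0},
    {"jaw": -1,"dp": [0,0,0.33],"spin": 0},
    {"jaw": -1,"dp": [0,0,0.33],"spin": 0},
    {"jaw": 0.6,"dp": [0,0,0.33],"spin": 0},
    {"jaw": 0.6,"dp": [0,0,0.33],"spin": 0}
  ]
}}

```text
t: 21.72
tool_pos: [0.4296, -0.1576, 0.0899]
orientation: [[-0.179, 0.984, 0.0], [0.984, 0.179, 0.0], [0.0, 0.0, -1.0]]
contact_force: [-0.9, 0.2, -0.1]
grip_width: 0.8
grasp_force: 0.0
```

{"method": "jog_arm", "body": {
  "increments": [
    {"jaw": 0.6,"dp": [0,0,0],"spin": 0},
    {"jaw": 0.6,"dp": [0,0,0],"spin": 0},
    {"jaw": 0.6,"dp": [0,0,-1],"spin": 0},
    {"jaw": 0.6,"dp": [0,0,-3],"spin": 0},
    {"jaw": 0.6,"dp": [0,0,-5],"spin": 0}
  ]
}}

```text
t: 22.35
tool_pos: [0.4292, -0.1573, 0.216]
orientation: [[-0.179, 0.984, -0.001], [0.984, 0.179, 0.001], [0.001, -0.001, -1.0]]
contact_force: [1.1, -0.8, 0.4]
grip_width: 0.8
grasp_force: 0.0
```

```bash
python3 m.py .526 -.159 .23 10
```

```text
t 22.35 pos [ 0.4292 -0.1573  0.216 ] yaw 10.33 q [-30.   6. -18.  66.   0.  49.] grip 0.8 F [ 1.1 -0.8  0.4]
dp [-0.76  3.8  -0.56]
spin 0.05
```

{"method": "jog_arm", "body": {
  "increments": [
    {"jaw": 0.2,"dp": [-0.2,1.3,-0.6],"spin": 0},
    {"jaw": 0.2,"dp": [-0.4,2.6,-0.6],"spin": 0},
    {"jaw": 0.2,"dp": [-0.8,3.8,-0.6],"spin": 0},
    {"jaw": 0.2,"dp": [-0.8,3.8,-0.6],"spin": 0},
    {"jaw": 0.2,"dp": [-0.8,3.8,-0.6],"spin": 0}
  ]
}}

```text
t: 22.98
tool_pos: [0.526, -0.1599, 0.2295]
orientation: [[-0.179, 0.984, -0.002], [0.984, 0.179, 0.001], [0.001, -0.001, -1.0]]
contact_force: [1.0, 0.9, 0.5]
grip_width: 0.596
grasp_force: 0.0
```

```bash
python3 m.py; python3 - <<'E'
from wr import *
np.set_printoptions(precision=4,suppress=True)
s=ctrl.camera("side")
cv2.imwrite("pics/w8.png",c["color"][:,:,::-1])
print("expected tip/base",proj(c,(.526,-.159,.132)),proj(c,(.526,-.159,.032)))
u,v=map(int,proj(c,(.526,-.159,.11)))
dk=lambda h:(h[...,2]<60);br=lambda h:((h[...,1]>90)&(h[...,2]>35)&(h[...,0]<20))
k=blob(c,(u-45,v-45,u+45,v+45),dk);print("black wrist",cv2.boundingRect(k),cv2.minEnclosingCircle(k))
k=blob(c,(u-45,v-60,u+45,v+60),br);print("brown wrist",cv2.boundingRect(k),cv2.minEnclosingCircle(k),rect(c,k,.076))
o=np.zeros((420,800,3),np.uint8);o[:,:560]=c["color"];o[:264,560:800]=cv2.resize(s["color"][150:370,130:330],(240,264));cv2.imwrite("pics/g3.png",o[:,:,::-1])
E
```

```text
t 22.98 pos [ 0.526  -0.1599  0.2295] yaw 10.34 q [-25.  16.  -4.  71.  -0.  54.] grip 0.596 F [1.  0.9 0.5]
expected tip/base (np.float64(280.25314001423186), np.float64(214.26187573913475)) (np.float64(279.7976781920816), np.float64(184.59619203135478))
black wrist (270, 174, 27, 46) ((283.5, 196.5), 22.5500431060791)
brown wrist (269, 174, 29, 33) ((282.82781982421875, 191.38421630859375), 17.6127986907959) [ 0.5276 -0.1534  0.027   0.031  13.1483]
```

View pics/g3.png

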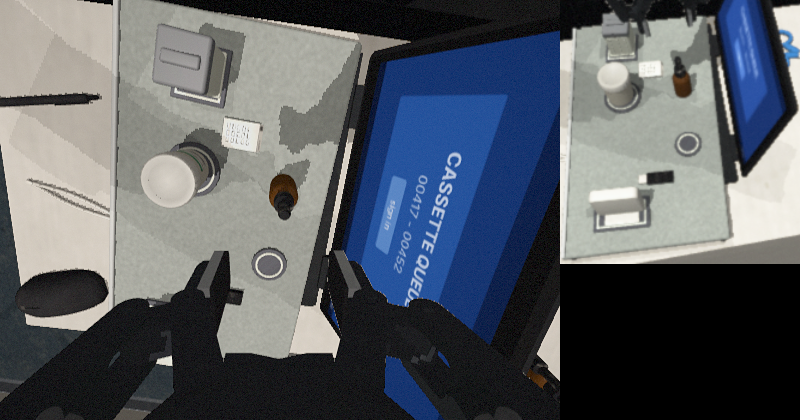

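Jar, pot and timer stand well on their pads. The dropper, at (283,197), is about 2 mm off the tool centre. I'll adjust and grip the collar lightly.

{"method": "jog_arm", "body": {
  "increments": [
    {"jaw": 0.2,"dp": [0,0.08,1.5],"spin": 0},
    {"jaw": 0.2,"dp": [0,0.08,3],"spin": 0},
    {"jaw": 0.2,"dp": [0,0.08,4.2],"spin": 0},
    {"jaw": 0.2,"dp": [0,0.08,4.75],"spin": 0},
    {"jaw": 0.2,"dp": [0,0.08,4.75],"spin": 0}
  ]
}}

```text
t: 23.8
tool_pos: [0.5281, -0.1597, 0.111]
orientation: [[-0.179, 0.984, -0.001], [0.984, 0.179, 0.001], [0.001, -0.001, -1.0]]
contact_force: [-0.8, -0.0, -0.3]
grip_width: 0.599
grasp_force: 0.0
```

{"method": "jog_arm", "body": {
  "increments": [
    {"jaw": 0,"dp": [0,0,0],"spin": 0},
    {"jaw": -0.3,"dp": [0,0,0],"spin": 0},
    {"jaw": -0.6,"dp": [0,0,0],"spin": 0},
    {"jaw": -0.8,"dp": [0,0,0],"spin": 0},
    {"jaw": -1,"dp": [0,0,0],"spin": 0}
  ],
  "grip_force": 20
}}

```text
t: 24.42
tool_pos: [0.5295, -0.1601, 0.1122]
orientation: [[-0.179, 0.984, 0.002], [0.984, 0.179, -0.001], [-0.001, 0.002, -1.0]]
contact_force: [0.7, 0.9, 5.2]
grip_width: 0.196
grasp_force: 19.7
```

{"method": "jog_arm", "body": {
  "increments": [
    {"jaw": -1,"dp": [0,0,0],"spin": 0},
    {"jaw": -1,"dp": [0,0,0],"spin": 0},
    {"jaw": -1,"dp": [0,0,0],"spin": 0}
  ]
}}

```text
t: 24.8
tool_pos: [0.5295, -0.1601, 0.1122]
orientation: [[-0.179, 0.984, 0.002], [0.984, 0.179, -0.001], [-0.001, 0.002, -1.0]]
contact_force: [-0.3, 0.3, 5.9]
grip_width: 0.196
grasp_force: 19.7
```

```bash
python3 m.py .530 -.2545 .14 10
```

```text
t 24.8 pos [ 0.5295 -0.1601  0.1122] yaw 10.33 q [-25.  20. -15.  55.   0.  55.] grip 0.196 F [-0.3  0.3  5.9]
dp [-3.72 -0.65 -1.11]
spin 0.06
```

{"method": "jog_arm", "body": {
  "increments": [
    {"jaw": -1,"dp": [0,0,-0.5],"spin": 0},
    {"jaw": -1,"dp": [0,0,-1],"spin": 0},
    {"jaw": -1,"dp": [0,0,-1.2],"spin": 0},
    {"jaw": -1,"dp": [-1,-0.2,-1.2],"spin": 0},
    {"jaw": -1,"dp": [-2,-0.3,-1.2],"spin": 0}
  ]
}}

```text
t: 25.42
tool_pos: [0.5303, -0.2107, 0.1417]
orientation: [[-0.18, 0.984, 0.0], [0.984, 0.18, -0.0], [-0.0, 0.0, -1.0]]
contact_force: [-0.1, -0.2, -0.9]
grip_width: 0.192
grasp_force: 19.6
```

{"method": "jog_arm", "body": {
  "increments": [
    {"jaw": -1,"dp": [-1,-0.2,0],"spin": 0},
    {"jaw": -1,"dp": [-1.7,-0.3,0],"spin": 0},
    {"jaw": -1,"dp": [-1.7,-0.3,0],"spin": 0},
    {"jaw": -1,"dp": [-1.7,-0.3,0],"spin": 0},
    {"jaw": -1,"dp": [-1.7,-0.3,0],"spin": 0}
  ]
}}

```text
t: 26.05
tool_pos: [0.5304, -0.2526, 0.1412]
orientation: [[-0.18, 0.984, -0.0], [0.984, 0.18, 0.001], [0.001, -0.0, -1.0]]
contact_force: [0.2, 0.9, 0.1]
grip_width: 0.192
grasp_force: 19.6
```

```bash
python3 m.py .530 -.2545 .1165 10; python3 - <<'E'
from wr import *
s=ctrl.camera("side");cv2.imwrite("pics/s9.png",s["color"][:,:,::-1])
br=lambda h:((h[...,1]>90)&(h[...,2]>35)&(h[...,0]<20))
u,v=map(int,proj(s,(.53,-.2545,.08)));k=blob(s,(u-30,v-30,u+30,v+30),br);x=cv2.minAreaRect(k);print("side brown",x,"expect body axis px",proj(s,(.53,-.2545,.062)),proj(s,(.53,-.2545,.117)))
E
```

```text
t 26.05 pos [ 0.5304 -0.2526  0.1412] yaw 10.39 q [-33.  22.  -7.  61.   0.  46.] grip 0.192 F [0.2 0.9 0.1]
dp [-0.07 -0.03  0.99]
spin 0.06
side brown ((234.4528350830078, 259.58489990234375), (17.582151412963867, 14.834939002990723), 74.05460357666016) expect body axis px (np.float64(234.75368952004123), np.float64(262.3165323107602)) (np.float64(231.84118138892515), np.float64(248.64377999721037))
```

{"method": "jog_arm", "body": {
  "increments": [
    {"jaw": -1,"dp": [-0.07,0,0.5],"spin": 0},
    {"jaw": -1,"dp": [-0.07,0,0.85],"spin": 0},
    {"jaw": -1,"dp": [-0.07,0,0.98],"spin": 0},
    {"jaw": -1,"dp": [-0.07,0,0.98],"spin": 0},
    {"jaw": -1,"dp": [-0.07,0,0.98],"spin": 0}
  ]
}}

```text
t: 26.88
tool_pos: [0.5307, -0.2552, 0.1165]
orientation: [[-0.179, 0.984, -0.0], [0.984, 0.179, 0.0], [0.0, -0.0, -1.0]]
contact_force: [1.5, -0.4, -0.2]
grip_width: 0.194
grasp_force: 19.6
```

```bash
python3 m.py .530 -.2545 .1155 10
```

```text
t 26.88 pos [ 0.5307 -0.2552  0.1165] yaw 10.33 q [-33.  24.  -9.  58.   0.  46.] grip 0.194 F [ 1.5 -0.4 -0.2]
dp [ 0.03 -0.02  0.04]
spin 0.05
```

{"method": "jog_arm", "body": {
  "increments": [
    {"jaw": -1,"dp": [0,0,0.05],"spin": 0},
    {"jaw": -0.4,"dp": [0,0,0.05],"spin": 0},
    {"jaw": -0.1,"dp": [0,0,0.05],"spin": 0},
    {"jaw": 0.2,"dp": [0,0,0],"spin": 0},
    {"jaw": 0.2,"dp": [0,0,0],"spin": 0}
  ]
}}

```text
t: 27.5
tool_pos: [0.5308, -0.2553, 0.1168]
orientation: [[-0.179, 0.984, 0.0], [0.984, 0.179, 0.0], [0.0, 0.0, -1.0]]
contact_force: [0.3, 0.6, 0.2]
grip_width: 0.6
grasp_force: 0.0
```

{"method": "jog_arm", "body": {
  "increments": [
    {"jaw": 0.2,"dp": [0,0,0],"spin": 0},
    {"jaw": 0.2,"dp": [0,0,-1],"spin": 0},
    {"jaw": 0.2,"dp": [0,0,-3],"spin": 0},
    {"jaw": 0.2,"dp": [0,0,-5],"spin": 0},
    {"jaw": 0.2,"dp": [0,0,-6],"spin": 0}
  ]
}}

```text
t: 28.12
tool_pos: [0.5316, -0.2558, 0.2701]
orientation: [[-0.179, 0.984, 0.004], [0.984, 0.179, -0.002], [-0.003, 0.003, -1.0]]
contact_force: [-0.3, -0.6, 0.5]
grip_width: 0.602
grasp_force: 0.0
```

{"method": "jog_arm", "body": {
  "increments": [
    {"jaw": 0.2,"dp": [0,0,0],"spin": 0},
    {"jaw": 0.2,"dp": [0,0,0],"spin": 0},
    {"jaw": 0.2,"dp": [0,0,0],"spin": 0},
    {"jaw": 0.2,"dp": [0,0,0],"spin": 0}
  ]
}}

```text
t: 28.62
tool_pos: [0.5304, -0.255, 0.2655]
orientation: [[-0.179, 0.984, -0.002], [0.984, 0.179, 0.001], [0.002, -0.002, -1.0]]
contact_force: [-0.8, 0.5, 0.3]
grip_width: 0.599
grasp_force: 0.0
```

```bash
python3 m.py; python3 - <<'E'
from wr import *
np.set_printoptions(precision=4,suppress=True)
s=ctrl.camera("side");cv2.imwrite("pics/s10.png",s["color"][:,:,::-1]);cv2.imwrite("pics/w10.png",c["color"][:,:,::-1])
br=lambda h:((h[...,1]>90)&(h[...,2]>35)&(h[...,0]<20));dk=lambda h:(h[...,2]<60)
u,v=map(int,proj(c,(.53,-.2545,.1)));
for n,f in(("brown",br),("dark",dk)): k=blob(c,(u-35,v-45,u+35,v+45),f);print(n,cv2.boundingRect(k))
print("exp base,shoulder,collar,tip",*[np.round(proj(c,(.53,-.2545,z))) for z in(.036,.08,.106,.136)])
u,v=map(int,proj(s,(.53,-.2545,.08)));k=blob(s,(u-25,v-25,u+25,v+25),br);print("side",cv2.boundingRect(k),"exp",proj(s,(.53,-.2545,.062)))
white=lambda h:(h[...,2]>150)&(h[...,1]<45)
def near(c,p,r,z):
    u,v=np.round(proj(c,p)).astype(int);k=blob(c,(max(u-r,0),max(v-r,0),u+r,v+r),white);print(p,np.round(proj(c,p)),cv2.boundingRect(k),rect(c,k,z))
near(s,(.43,-.158,.101),20,.101);near(s,(.428,-.346,.103),22,.103)
E
```

```text
t 28.62 pos [ 0.5304 -0.255   0.2655] yaw 10.33 q [-33.  19.   6.  77.   0.  46.] grip 0.599 F [-0.8  0.5  0.3]
brown (267, 168, 26, 29)
dark (271, 180, 18, 27)
exp base,shoulder,collar,tip [279. 179.] [279. 187.] [279. 194.] [279. 203.]
side (227, 255, 16, 20) exp (np.float64(234.75368952004123), np.float64(262.3165323107602))
(0.43, -0.158, 0.101) [174. 211.] (154, 191, 40, 40) [ 0.4282 -0.151   0.0705  0.0873  1.5526]
(0.428, -0.346, 0.103) [173. 310.] (151, 288, 44, 44) [ 0.4271 -0.3404  0.0728  0.0703 88.9165]
```

All four checks agree: the dropper is upright and centred, with its body at column 280 against 279 expected. The last picture showed the jar, pot and timer on their pads and the arm is clear, so I'm handing in.

```bash
python3 -c "
from cell import ctrl;print(ctrl.close_job())"
```

```text
the job is handed in; nothing more can be done
None
```

I set the pot, dropper, jar and timer upright and centred on their pads with no sign of the memory stick or cassette moving, and handed the job in at about 29 s of the 106 s allowed; the hand-in returned no verdict.

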